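# Start a frying pan heating on a portable induction hob

## Robot

A 6-joint arm with a two-finger parallel gripper is mounted at the origin on the work surface. World frame = base frame: x ahead of the robot, y to its left, z up, the work surface at z = 0. Lengths are in m, angles in rad, forces in N, time in s.
With the tool pointing down it reaches from about 0.25 to 0.775 m from the base axis. Payload 4 kg.
Tool frame: the origin (TCP) lies midway between the tips of the shut fingers; the grasp point (between the pads) lies 19 mm behind it (grip_point_offset is the distance from the TCP to the grasp point, in m); z points along the fingers, y is the line along which they close (so a half turn about z gives the same grasp; the last joint's range is limited). The gripper opens to 94 mm and grips with 3 to 60 N. Pads are 16 mm wide; open, the fingers measure 119 mm over their backs; the gripper's body (75 mm by 177 mm) begins 78 mm behind the grasp point.
Start: joints at [-1.332, 0.087, 1.371, -0, 1.684, -0.103], TCP at [0.184, -0.518, 0.206] pointing down, gripper open.
Joint ranges: [-3.1, 3.1], [-0.76, 2.03], [0.27, 2.55], [-1.08, 4.22], [0.17, 2.65], [-2.57, 2.57]. Speed limits (rad/s): [2.79, 2.79, 3.14, 3.14, 3.14, 3.14].

## Interface

Orientations are given as [roll, pitch, yaw] about the fixed x, y, z axes, in that order (R = Rz(yaw) Ry(pitch) Rx(roll)).
In Python, from bench import * gives the robot as it stands.
- The arm moves only by the tool carry_out, never from a script. Its argument "commands" is a list of rows, each a list of 6 numbers: the shift along the tool's x, y, z in m, then the turn, a rotation vector about the tool's x, y, z in rad. In form: [[tx, ty, tz, rx, ry, rz], ...]. A call has exactly 5 rows; each row is the pose to reach, as a shift and turn from the pose commanded when the call began, along the tool's axes at that moment; what a row does not reach only later rows make up. A row lasts 1/10 s, in which the tool goes at most 50 mm and 8.59 degrees, less where a joint would pass 70% of its speed; a pose out of reach is approached as far as the arm can. A call with a gripper value outside its range is refused whole. "jaw" is the opening, from 0 (shut) to 1 (fully open), set as the call begins (left out, the last holds). The fingers move at their own pace and stop on an object; the grip force is fixed at half the most. Time passes only in rows, so rows that repeat a pose let the fingers close, or fill a call up. It gives the time, the measured TCP pose, the force, the opening and the grip force at its end, in the units of the state.
- get_obs(): the state, without advancing time (a new reading comes with each control period).
- snapshot(name): name is "scene" or "top" or "wrist"; returns a dict with "img" (400x640x3 uint8, red, green, blue), "range_z" (400x640 float32, m along the optical axis (not along the pixel's ray), 0 where there is no reading), "fx", "fy", "cx", "cy" (pixels), "R" (3x3) and "t" (3): a world point X has camera coordinates R X + t. Camera axes: x right, y down, z forward; pixel columns grow to the right and rows downward; lengths in m; the calibration is good to about 2 mm. A picture is of the moment at which its call begins.
- close_job(): hands the job in; it is judged then, once.
The state is a dict: "time": time; "joint_positions": joint angles; "qvel": joint speeds; "joint_torque": joint torques, N m; "tool_pos": TCP position; "ee_rot": TCP orientation; "wrist_force": force on the tool from outside, world axes, zero at the start; "wrist_torque": the same for the moment, N m; "width": finger opening in m; "finger_force": force on a finger pad.
Only numpy, scipy, OpenCV 4.12 (cv2) and the standard library are available. Lean on these libraries where they do the work, as an engineer would, in place of code of your own. Each camera call takes 0.05 s, during which the arm holds its last target. There are 200 camera calls.

## Task

Start the frying pan heating on the portable induction hob as a cook would: lightly tap with the fingertips the on/off key (the largest round key), then the mode key (the oblong one), then the plus key (the square one with a cross), pressing each one down gently until it registers and letting it spring back up before the next. Do not press the minus or timer key, and leave the hob, the pan and everything else standing where it is, without touching the pan, the bottle, the jar or the spatula.

Things in the scene. Friction and masses are not known exactly. Their poses are not given: they have to be found in the camera images.
- hob: Black portable induction hob, loose, 3 kg, 360 mm deep (x) by 290 wide (y), glass 62 mm high. Origin: centre of its underside; x to its back (away from the robot), y to the left. Its front 85 mm is a flat control strip 59 mm high, with five pale grey keys in a row at hob x = -148 mm, 52 to 58 mm apart, flat tops 68 mm above the worktop.
- key_onoff_top (a point): On/off key: the largest ROUND key, 32 mm across, at the right-hand end of the row seen from the robot (hob y = -110 mm); dark ring with a short bar printed on it. This point: centre of the key's flat top face, moving with the key; z up. 9 mm above the strip.
- key_onoff (a joint): Travel of the on/off key, m: 0 up, 0.007 pressed to its stop, straight down. Spring return: 1 N starts it, then 1.3 N more per mm: 10 N at the stop; then it is rigid. It registers beyond 0.002 (a light tap: 4 to 7 N, held a tenth of a second) and is up again below 0.0012.
- key_plus_top (a point): Plus key: a SQUARE key, 22 x 22 mm, with a dark cross on it, second from the right (hob y = -52 mm). This point: centre of the key's flat top face, moving with the key; z up. 9 mm above the strip.
- key_plus (a joint): Travel of the plus key, m: 0 up, 0.007 pressed to its stop, straight down. Spring return: 1 N starts it, then 1.3 N more per mm: 10 N at the stop; then it is rigid. It registers beyond 0.002 (a light tap: 4 to 7 N, held a tenth of a second) and is up again below 0.0012.
- key_minus_top (a point): Minus key: a SQUARE key, 22 x 22 mm, with a single dark bar along y on it, in the middle of the row (hob y = 0). This point: centre of the key's flat top face, moving with the key; z up. 9 mm above the strip.
- key_minus (a joint): Travel of the minus key, m: 0 up, 0.007 pressed to its stop, straight down. Spring return: 1 N starts it, then 1.3 N more per mm: 10 N at the stop; then it is rigid. It registers beyond 0.002 (a light tap: 4 to 7 N, held a tenth of a second) and is up again below 0.0012.
- key_timer_top (a point): Timer key: the SMALL ROUND key, 20 mm across, second from the left (hob y = +54 mm). This point: centre of the key's flat top face, moving with the key; z up. 9 mm above the strip.
- key_timer (a joint): Travel of the timer key, m: 0 up, 0.007 pressed to its stop, straight down. Spring return: 1 N starts it, then 1.3 N more per mm: 10 N at the stop; then it is rigid. It registers beyond 0.002 (a light tap: 4 to 7 N, held a tenth of a second) and is up again below 0.0012.
- key_mode_top (a point): Mode key: the OBLONG key, 38 mm along the row by 20 mm, at the left-hand end of the row (hob y = +108 mm), with two dark parallel lines on it. This point: centre of the key's flat top face, moving with the key; z up. 9 mm above the strip.
- key_mode (a joint): Travel of the mode key, m: 0 up, 0.007 pressed to its stop, straight down. Spring return: 1 N starts it, then 1.3 N more per mm: 10 N at the stop; then it is rigid. It registers beyond 0.002 (a light tap: 4 to 7 N, held a tenth of a second) and is up again below 0.0012.
- pan: Steel frying pan standing on the hob's cooking zone (centred within 6 mm of hob x = +50 mm, y = 0), loose, 0.95 kg: 200 mm across its rim, 42 mm high, its rim 104 mm above the worktop. Origin: centre of its underside; its x points along its handle, which reaches 275 mm from the centre and points to the right of the hob's back. Leave it alone.
- oil_bottle: Green glass oil bottle, 64 mm across, 210 mm tall, standing on the worktop left of the hob. Origin: centre of its underside. Leave it alone.
- spice_jar: Amber spice jar with a steel lid, 56 mm across, 100 mm tall, standing to the right of the hob's front. Origin: centre of its underside. Leave it alone.
- spatula: Wooden-handled spatula, 280 mm long, under 30 mm high, lying on the worktop left of the bottle, handle to the front. Origin: about its middle, on its underside. Leave it alone.

How it is judged:
By the outcome, as a careful person would: the job done as asked, in the order asked, and still so for the second after the job is handed in, with the robot touching nothing.
It also fails if it takes over 50 s, if anything falls off the work surface, if the arm or the gripper's body presses on something with over 40 N, if the wrist force passes 120 N, or if a joint passes its speed limit or range.

## Working session

There is one attempt and no reset: what is moved stays moved. The work goes in short steps, Python scripts to look and compute and a tool call to move; the robot and the scene stay as the last step left them, time stands still between calls to the robot, and variables do not carry over. Pictures are saved under pics/ and viewed, at most 10 in all, crops included, and the job is handed in when it is done.

Besides the shell and the picture viewer there is one more tool, called after "Request:" by a JSON object that holds its "method" and its "body", one argument or row to a line. carry_out: Moves the arm, as the interface text tells. Its arguments: {"type":"object","properties":{"commands":{"type":"array","items":{"type":"array","items":{"type":"number"}}},"jaw":{"type":"number"}},"required":["commands"]}

```bash
mkdir -p pics; python3 - <<'E'
from bench import *
import cv2,numpy as np
o=get_obs(); print({k:np.round(v,3) for k,v in o.items()})
for n in("top","scene"):
    s=snapshot(n); np.savez(f"{n}.npz",**s); cv2.imwrite(f"pics/{n}.png",s["img"][:,:,::-1]); print(n,s["fx"],s["R"].round(2).tolist(),s["t"])
E
```

```text
{'time': np.float64(0.0), 'joint_positions': array([-1.332,  0.088,  1.372, -0.   ,  1.684, -0.103]), 'qvel': array([-0.001,  0.001, -0.002, -0.   , -0.   ,  0.   ]), 'joint_torque': array([ 0.0000e+00, -3.4018e+01, -3.0242e+01,  7.2000e-02,  3.3000e-02,
       -0.0000e+00]), 'tool_pos': array([ 0.184, -0.518,  0.204]), 'ee_rot': array([-3.139, -0.   ,  0.342]), 'wrist_force': array([-1.015,  0.569,  0.173]), 'wrist_torque': array([-0.002, -0.018, -0.029]), 'finger_force': np.float64(0.0), 'width': np.float64(0.094)}
top 418.0936180233288 [[-0.02, -1.0, 0.0], [-0.99, 0.02, -0.1], [0.1, -0.01, -1.0]] [0.06379207 0.59242825 1.03826184]
scene 369.54342685414684 [[-0.33, 0.94, -0.01], [0.61, 0.2, -0.76], [-0.72, -0.26, -0.65]] [ 0.12981993 -0.32813413  1.2435147 ]
```

View pics/top.png

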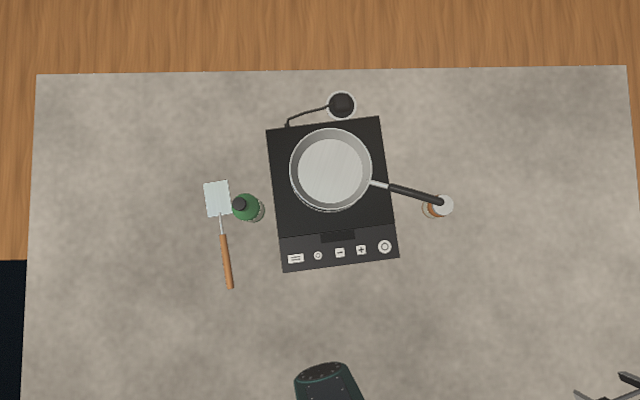

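View pics/scene.png

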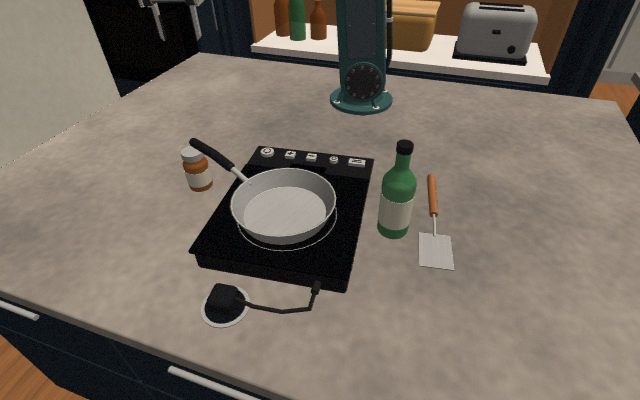

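The top view shows the keys in a row: mode about (296,258), timer (318,255), minus (340,252), plus (361,249) and on/off (385,246). The scene view shows the same row near (267,152) to (357,161). The pan handle and jar are to the right, well behind the on/off key.

```bash
cat > m.py <<'E'
import cv2,numpy as np
def ray(s,u,v,z):
    R,t=s["R"],s["t"]; c=-R.T@t; d=R.T@np.array([(u-s["cx"])/s["fx"],(v-s["cy"])/s["fy"],1]); return c+d*(z-c[2])/d[2]
def keys(s,box,z=.068,th=130):
    x0,y0,x1,y1=box; g=cv2.cvtColor(s["img"],cv2.COLOR_RGB2GRAY)[y0:y1,x0:x1]
    c,_=cv2.findContours((g>th).astype(np.uint8),cv2.RETR_EXTERNAL,cv2.CHAIN_APPROX_NONE)
    out=[]
    for k in c:
        if cv2.contourArea(k)<15: continue
        m=cv2.moments(cv2.convexHull(k)); u,v=m["m10"]/m["m00"]+x0,m["m01"]/m["m00"]+y0
        out.append((u,v,m["m00"],ray(s,u,v,z)))
    return out
E
python3 - <<'E'
from m import *
T=np.array([-110,-52,0,54,108])/1e3
for n,b in(("top",(284,238,396,267)),("scene",(255,146,370,168))):
    s=dict(np.load(n+".npz")); ks=sorted(keys(s,b),key=lambda k:k[3][1])
    for k in ks: print(n,np.round(k[:3],1),k[3].round(4), s["range_z"][int(k[1]),int(k[0])], (s["R"]@k[3]+s["t"])[2])
    P=np.array([k[3][:2] for k in ks])
    if len(P)==5:
        A=np.polyfit(T,P,1); print("dir",A[0],"norm",np.hypot(*A[0]),"yaw",np.arctan2(-A[0][0],A[0][1]),"\nfit",(T[:,None]*A[0]+A[1]).round(4).tolist())
E
```

```text
top [384.2 246.1 129.5] [ 0.4707 -0.1112  0.068 ] 1.0183712 1.0174693276440347
top [375.  263.3 240. ] [ 0.4298 -0.0874  0.068 ] 1.0780716 1.0133205495405595
top [360.6 249.4  75.5] [ 0.4639 -0.0534  0.068 ] 1.0128087 1.0165015768382288
top [339.4 252.3  74.5] [ 0.4579 -0.0018  0.068 ] 1.0160534 1.0156536872717732
top [317.5 255.1  47. ] [0.4523 0.0516 0.068 ] 1.0122863 1.0148304689194128
top [295.5 258.  124.5] [0.4462 0.1052 0.068 ] 1.0142725 1.0139619287936048
scene [266.9 150.9  59. ] [ 0.4726 -0.1116  0.068 ] 0.8880923 0.8889327182111308
scene [290.1 153.4  37. ] [ 0.4655 -0.0541  0.068 ] 0.88254285 0.8792016288989937
scene [311.3 155.7  38.5] [ 0.4592 -0.0026  0.068 ] 0.8687152 0.8704699634922306
scene [355.6 154.6  31.5] [0.4227 0.0953 0.068 ] 0.99628407 0.8714283704147885
scene [356.5 161.   67.5] [0.4478 0.1042 0.068 ] 0.8515351 0.851137477257266
dir [-0.17046876  1.07172666] norm 1.0851993521076737 yaw 0.15773851866069855 
fit [[0.4723, -0.1116], [0.4624, -0.0495], [0.4536, 0.0062], [0.4444, 0.0641], [0.4352, 0.122]]
```

Request:
{"method": "carry_out", "body": {
  "commands": [
    [0.03, -0.02, 0, 0, 0, 0.05],
    [0.07, -0.05, 0, 0, 0, 0.1],
    [0.11, -0.08, 0, 0, 0, 0.15],
    [0.15, -0.11, 0, 0, 0, 0.2],
    [0.19, -0.135, 0, 0, 0, 0.23]
  ],
  "jaw": 0
}}

```text
time: 0.6
tool_pos: [0.3185, -0.3252, 0.2051]
ee_rot: [-3.141, 0.0, 0.11]
wrist_force: [0.7, -0.5, 0.3]
width: 0.0575
finger_force: 0.0
```

```bash
cat >> m.py <<'E'
K=dict(onoff=(.4716,-.1114),plus=(.4647,-.0537),mode=(.447,.1047))
def rel(o,name,z):
    from scipy.spatial.transform import Rotation as Ro
    R=Ro.from_euler("xyz",o["ee_rot"]); d=np.array([*K[name],z])-o["tool_pos"]
    yaw=Ro.from_euler("xyz",[np.pi,0,.1125]); print("pos",o["tool_pos"].round(4),"rpy",o["ee_rot"].round(4),"shift",R.inv().apply(d).round(4),"turn",(R.inv()*yaw).as_rotvec().round(4),"F",o["wrist_force"].round(2),"w",o["width"],"t",o["time"])
E
python3 - <<'E'
from bench import *
from m import *
rel(get_obs(),"onoff",.12)
s=dict(np.load("top.npz")); print("bottle cap",ray(s,239,204,.21)); print("jar lid",ray(s,444,204,.1))
E
```

```text
pos [ 0.3185 -0.3252  0.2051] rpy [-3.141e+00  1.000e-04  1.096e-01] shift [ 0.1756 -0.1957  0.0852] turn [-0.0006  0.0001 -0.0029] F [ 0.74 -0.53  0.28] w 0.05750988586758349 t 0.6
bottle cap [0.56755276 0.21637721 0.21      ]
jar lid [ 0.56833232 -0.25182231  0.1       ]
```

Request:
{"method": "carry_out", "body": {
  "commands": [
    [0.03, -0.033, 0, 0, 0, 0],
    [0.06, -0.067, 0, 0, 0, 0],
    [0.095, -0.106, 0.02, 0, 0, 0],
    [0.13, -0.145, 0.045, 0, 0, 0],
    [0.16, -0.18, 0.07, 0, 0, 0]
  ]
}}

```text
time: 1.1
tool_pos: [0.4497, -0.141, 0.1427]
ee_rot: [3.141, -0.001, 0.112]
wrist_force: [-0.2, -0.7, 0.0]
width: 0.0176
finger_force: 0.0
```

Request:
{"method": "carry_out", "body": {
  "commands": [
    [0.008, -0.008, 0.008, 0, 0, 0],
    [0.016, -0.016, 0.015, 0, 0, 0],
    [0.016, -0.016, 0.015, 0, 0, 0],
    [0.016, -0.016, 0.015, 0, 0, 0],
    [0.016, -0.016, 0.015, 0, 0, 0]
  ]
}}

```text
time: 1.6
tool_pos: [0.4629, -0.1264, 0.1293]
ee_rot: [3.14, -0.001, 0.11]
wrist_force: [-0.8, -0.6, -0.0]
width: 0.0006
finger_force: 0.0
```

```bash
python3 - <<'E'
from bench import *
from m import *
rel(get_obs(),"onoff",.068)
for n in ("wrist","scene"):
    s=snapshot(n); cv2.imwrite(f"pics/{n}2.png",s["img"][:,:,::-1]); np.savez(n+"2.npz",**s)
E
```

```text
pos [ 0.4629 -0.1264  0.1293] rpy [ 3.1402e+00 -1.4000e-03  1.0980e-01] shift [ 0.0102 -0.0141  0.0612] turn [ 0.0014 -0.0014 -0.0027] F [-0.81 -0.62 -0.05] w 0.0005555182707003335 t 1.6
```

View pics/wrist2.png

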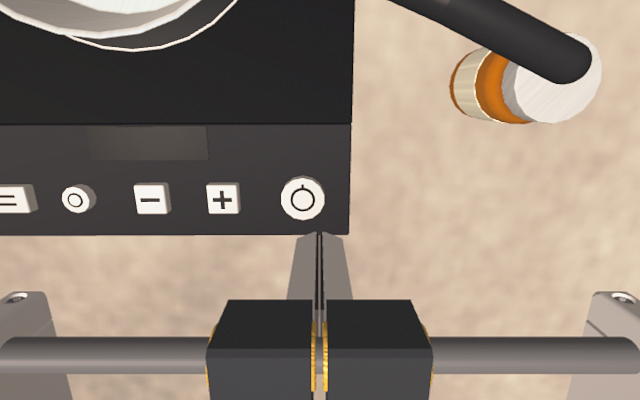

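The wrist view shows on/off at (302,199), plus at (223,199), minus at (152,199) and timer at (77,199). The shut fingertips are just in front, near (319,235).

```bash
python3 - <<'E'
from m import *
s=dict(np.load("wrist2.npz"))
for k in keys(s,(0,170,345,230),th=170): print(np.round(k[:3],1),k[3].round(4),s["range_z"][int(k[1])+6,int(k[0])+5],(s["R"]@k[3]+s["t"])[2])
E
```

```text
[ 75.1 199.4 523. ] [0.4527 0.0497 0.068 ] 0.2527366 0.2526979907921918
[ 13.2 200.  655. ] [0.4474 0.0943 0.068 ] 0.2522561 0.2527895386976162
[221.9 198.9 821.5] [ 0.4647 -0.0561  0.068 ] 0.25283563 0.25267506576047405
[150.  199.  822.5] [ 0.459  -0.0043  0.068 ] 0.25280926 0.25264721267680357
[ 302.1  198.5 1389.5] [ 0.4713 -0.1138  0.068 ] 0.2517041 0.2526467879535267
```

Request:
{"method": "carry_out", "body": {
  "commands": [
    [0.005, -0.007, 0, 0, 0, 0],
    [0.01, -0.013, 0.015, 0, 0, 0],
    [0.01, -0.013, 0.035, 0, 0, 0],
    [0.01, -0.013, 0.048, 0, 0, 0],
    [0.01, -0.013, 0.055, 0, 0, 0]
  ]
}}

```text
time: 2.2
tool_pos: [0.4706, -0.1106, 0.0718]
ee_rot: [-3.141, 0.002, 0.112]
wrist_force: [-0.1, -0.3, 0.7]
width: 0.0003
finger_force: 0.0
```

Request:
{"method": "carry_out", "body": {
  "commands": [
    [0, 0, 0.001, 0, 0, 0],
    [0, 0, 0.002, 0, 0, 0],
    [0, 0, 0.003, 0, 0, 0],
    [0, 0, 0.003, 0, 0, 0],
    [0, 0, 0.003, 0, 0, 0]
  ]
}}

```text
time: 2.7
tool_pos: [0.4717, -0.1111, 0.0707]
ee_rot: [3.141, -0.001, 0.112]
wrist_force: [-0.6, 0.3, 1.1]
width: 0.0007
finger_force: 0.0
```

```bash
python3 - <<'E'
from bench import *
from m import *
rel(get_obs(),"onoff",.068)
s=snapshot("wrist"); cv2.imwrite("pics/wrist3.png",s["img"][100:300,200:450,::-1])
E
```

```text
pos [ 0.4717 -0.1111  0.0707] rpy [ 3.141e+00 -9.000e-04  1.117e-01] shift [-0.0001  0.0003  0.0027] turn [ 0.0006 -0.0009 -0.0008] F [-0.55  0.32  1.06] w 0.0006527279858873859 t 2.7
```

View pics/wrist3.png

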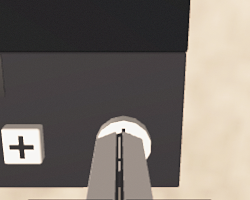

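The fingertips sit over the on/off key at crop (123,140), about 2 to 3 mm up.

Request:
{"method": "carry_out", "body": {
  "commands": [
    [0, 0, 0.001, 0, 0, 0],
    [0, 0, 0.002, 0, 0, 0],
    [0, 0, 0.003, 0, 0, 0],
    [0, 0, 0.003, 0, 0, 0],
    [0, 0, 0.003, 0, 0, 0]
  ]
}}

```text
time: 3.25
tool_pos: [0.4714, -0.111, 0.0674]
ee_rot: [3.141, -0.0, 0.112]
wrist_force: [0.2, 0.2, 2.1]
width: 0.0003
finger_force: 1.0
```

Request:
{"method": "carry_out", "body": {
  "commands": [
    [0, 0, 0.001, 0, 0, 0],
    [0, 0, 0.002, 0, 0, 0],
    [0, 0, 0.003, 0, 0, 0],
    [0, 0, 0.003, 0, 0, 0],
    [0, 0, 0.003, 0, 0, 0]
  ]
}}

```text
time: 3.75
tool_pos: [0.4715, -0.111, 0.0647]
ee_rot: [3.141, -0.0, 0.112]
wrist_force: [-1.1, -0.4, 5.4]
width: 0.0003
finger_force: 2.7
```

On/off was held at about 5.4 N (about 3.4 mm of travel), so it registered. Next I lift off and cross over to mode.

Request:
{"method": "carry_out", "body": {
  "commands": [
    [0, 0, -0.008, 0, 0, 0],
    [0, 0, -0.02, 0, 0, 0],
    [0, 0, -0.035, 0, 0, 0],
    [0, -0.02, -0.035, 0, 0, 0],
    [0, -0.055, -0.035, 0, 0, 0]
  ]
}}

```text
time: 4.25
tool_pos: [0.4659, -0.0572, 0.1004]
ee_rot: [3.14, -0.002, 0.108]
wrist_force: [1.1, 1.4, -0.3]
width: 0.0002
finger_force: 0.0
```

Request:
{"method": "carry_out", "body": {
  "commands": [
    [0, -0.04, 0, 0, 0, 0],
    [0, -0.08, 0, 0, 0, 0],
    [0, -0.12, 0, 0, 0, 0],
    [0, -0.15, 0, 0, 0, 0],
    [0, -0.16, 0, 0, 0, 0]
  ]
}}

```text
time: 4.75
tool_pos: [0.4468, 0.1051, 0.0996]
ee_rot: [-3.141, -0.0, 0.115]
wrist_force: [0.0, -0.2, -0.1]
width: 0.0003
finger_force: 0.0
```

```bash
python3 - <<'E'
from bench import *
from m import *
rel(get_obs(),"mode",.068)
s=snapshot("wrist"); cv2.imwrite("pics/wrist4.png",s["img"][:,:,::-1])
E
```

```text
pos [0.4468 0.1051 0.0996] rpy [-3.141e+00 -3.000e-04  1.153e-01] shift [0.0001 0.0004 0.0316] turn [-0.0006 -0.0003  0.0028] F [ 0.03 -0.23 -0.1 ] w 0.00026545276963444445 t 4.75
```

View pics/wrist4.png

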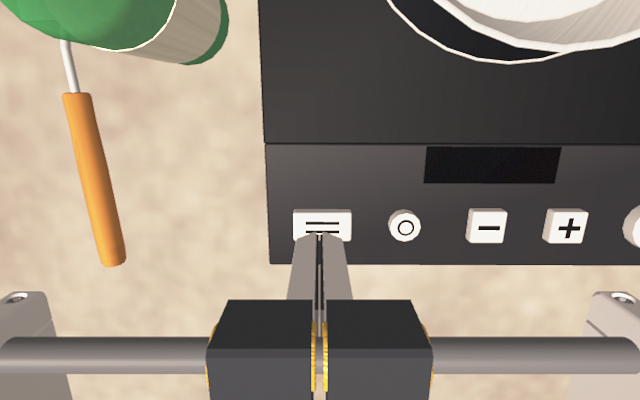

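The tips line up with the mode key at (322,225), and the hob hasn't moved.

Request:
{"method": "carry_out", "body": {
  "commands": [
    [0, 0, 0.015, 0, 0, 0],
    [0, 0, 0.025, 0, 0, 0],
    [0, 0, 0.03, 0, 0, 0],
    [0, 0, 0.032, 0, 0, 0],
    [0, 0, 0.032, 0, 0, 0]
  ]
}}

```text
time: 5.3
tool_pos: [0.4471, 0.1019, 0.0673]
ee_rot: [3.141, 0.001, 0.111]
wrist_force: [-0.9, -1.7, 2.6]
width: 0.0005
finger_force: 1.1
```

Request:
{"method": "carry_out", "body": {
  "commands": [
    [0, 0, 0.001, 0, 0, 0],
    [0, 0, 0.002, 0, 0, 0],
    [0, 0, 0.003, 0, 0, 0],
    [0, 0, 0.003, 0, 0, 0],
    [0, 0, 0.003, 0, 0, 0]
  ]
}}

```text
time: 5.8
tool_pos: [0.4478, 0.1022, 0.0649]
ee_rot: [3.14, -0.001, 0.112]
wrist_force: [-1.9, -2.5, 6.2]
width: 0.0005
finger_force: 2.7
```

Request:
{"method": "carry_out", "body": {
  "commands": [
    [0, 0, -0.008, 0, 0, 0],
    [0, 0, -0.02, 0, 0, 0],
    [0, 0, -0.035, 0, 0, 0],
    [0, 0.02, -0.035, 0, 0, 0],
    [0, 0.055, -0.035, 0, 0, 0]
  ]
}}

```text
time: 6.3
tool_pos: [0.4543, 0.0493, 0.1006]
ee_rot: [-3.14, -0.003, 0.116]
wrist_force: [0.0, 0.1, -0.8]
width: 0.0003
finger_force: 0.0
```

Request:
{"method": "carry_out", "body": {
  "commands": [
    [0, 0.04, 0, 0, 0, 0],
    [0, 0.08, 0, 0, 0, 0],
    [0, 0.104, 0, 0, 0, 0],
    [0, 0.104, 0, 0, 0, 0],
    [0, 0.104, 0, 0, 0, 0]
  ]
}}

```text
time: 6.8
tool_pos: [0.4653, -0.0549, 0.0995]
ee_rot: [-3.141, -0.001, 0.111]
wrist_force: [0.8, -0.2, 0.6]
width: 0.0005
finger_force: 0.0
```

```bash
python3 - <<'E'
from bench import *
from m import *
rel(get_obs(),"plus",.068)
s=snapshot("wrist"); cv2.imwrite("pics/wrist5.png",s["img"][:,:,::-1])
E
```

```text
pos [ 0.4653 -0.0549  0.0995] rpy [-3.1405e+00 -6.0000e-04  1.1080e-01] shift [-0.0004 -0.0013  0.0315] turn [-0.0011 -0.0006 -0.0017] F [ 0.84 -0.23  0.6 ] w 0.0005178079068247127 t 6.8
```

View pics/wrist5.png

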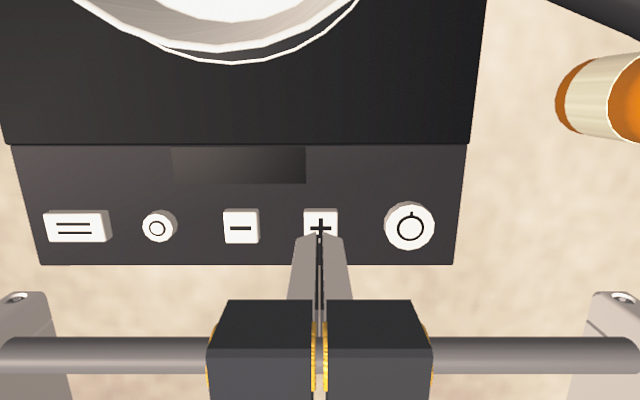

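The tips are centred on the plus key at (320,226).

Request:
{"method": "carry_out", "body": {
  "commands": [
    [0, 0, 0.015, 0, 0, 0],
    [0, 0, 0.025, 0, 0, 0],
    [0, 0, 0.03, 0, 0, 0],
    [0, 0, 0.032, 0, 0, 0],
    [0, 0, 0.032, 0, 0, 0]
  ]
}}

```text
time: 7.35
tool_pos: [0.4649, -0.0545, 0.0673]
ee_rot: [-3.141, 0.001, 0.113]
wrist_force: [-0.7, 0.9, 3.0]
width: 0.0008
finger_force: 1.1
```

Request:
{"method": "carry_out", "body": {
  "commands": [
    [0, 0, 0.001, 0, 0, 0],
    [0, 0, 0.002, 0, 0, 0],
    [0, 0, 0.003, 0, 0, 0],
    [0, 0, 0.003, 0, 0, 0],
    [0, 0, 0.003, 0, 0, 0]
  ]
}}

```text
time: 7.85
tool_pos: [0.4655, -0.0551, 0.0649]
ee_rot: [-3.141, -0.001, 0.112]
wrist_force: [-1.4, 3.5, 4.6]
width: 0.0005
finger_force: 2.7
```

Request:
{"method": "carry_out", "body": {
  "commands": [
    [0, 0, -0.008, 0, 0, 0],
    [0, 0, -0.02, 0, 0, 0],
    [0, 0, -0.04, 0, 0, 0],
    [0, 0, -0.07, 0, 0, 0],
    [0, 0, -0.1, 0, 0, 0]
  ]
}}

```text
time: 8.35
tool_pos: [0.4648, -0.0558, 0.1653]
ee_rot: [3.141, 0.001, 0.111]
wrist_force: [0.1, -0.2, 1.0]
width: 0.0006
finger_force: 0.0
```

Request:
{"method": "carry_out", "body": {
  "commands": [
    [-0.01, 0, -0.005, 0, 0, 0],
    [-0.02, 0, -0.005, 0, 0, 0],
    [-0.02, 0, -0.005, 0, 0, 0],
    [-0.02, 0, -0.005, 0, 0, 0],
    [-0.02, 0, -0.005, 0, 0, 0]
  ]
}}

```text
time: 8.85
tool_pos: [0.4444, -0.0574, 0.1677]
ee_rot: [-3.141, 0.002, 0.112]
wrist_force: [-0.1, -0.6, 0.1]
width: 0.0002
finger_force: 0.0
```

```bash
python3 - <<'E'
from bench import *
from m import *
rel(get_obs(),"plus",.068)
a=dict(np.load("scene.npz")); s=snapshot("scene"); cv2.imwrite("pics/scene6.png",s["img"][:,:,::-1])
d=cv2.absdiff(a["img"],s["img"]).max(2)
print("diff lower scene (pan/hob/bottle/jar)",[(r,int((d[r:r+20,180:470]>40).sum())) for r in range(140,330,20)])
E
```

```text
pos [ 0.4444 -0.0574  0.1677] rpy [-3.1408e+00  2.4000e-03  1.1170e-01] shift [ 0.0208 -0.0014  0.0997] turn [-0.0008  0.0024 -0.0008] F [-0.13 -0.62  0.15] w 0.0002245950036894839 t 8.85
diff lower scene (pan/hob/bottle/jar) [(140, 0), (160, 0), (180, 0), (200, 0), (220, 0), (240, 0), (260, 0), (280, 0), (300, 0), (320, 0)]
```

View pics/scene6.png

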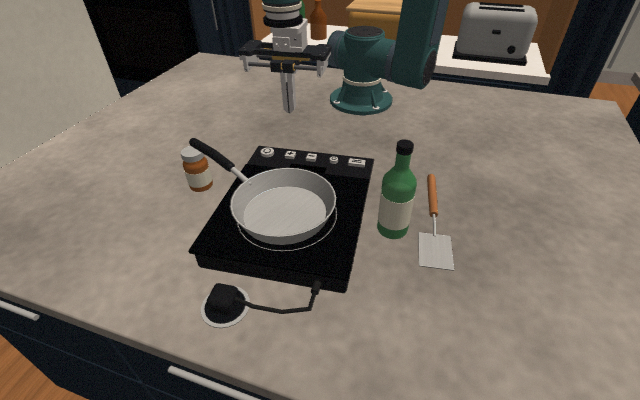

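The arm is clear, and nothing has moved compared with the first picture: the hob keys are still at (267–357, 152–161), and the pan, bottle and jar are in place.

```bash
python3 -c "
from bench import *
print(close_job())"
```

```text
the job is handed in; nothing more can be done
None
```

I tapped on/off, then mode, then plus, each at about 5 to 6 N and about 3 mm of travel (enough to register), letting each key up in between, and nothing else moved; the job is handed in at about 9 s, with no verdict returned.

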